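# Fetch the dust extractor's filter plate and show it to the inspection lamp

## Task

Clear the brush off the dust extractor: lay it flat, bristles down, lengthwise in the empty blue-floored compartment of the tool tray and let go. Then lift the extractor's blue flap until it stands open by itself, draw the yellow filter plate straight up out of its slot, and finish while holding it, upright and still, level with the middle of the inspection lamp's light strip and about 13 cm in front of it with a broad face squarely towards the light. Leave the flap open and the other things where they are.

Things in the scene. Friction and masses are not known exactly. Their poses are not given: they have to be found in the camera images.
- brush_center (a point): centre of the loose bench brush, 190 long x 26 wide x 28 mm high, 70 g, lying on the closed flap. x: along it towards the head; z up; bristle tips 14 mm below. Grip the wooden back (top 14 mm, 24 to 26 mm wide) across its width; rigid bristles, 20 mm wide, are below it from 28 mm behind the point to 93 mm ahead, the rest overhangs as handle. Mass centre about 7 mm ahead of the point
- brush_place (a point): centre of the floor of the empty blue-floored compartment of the grey tool tray (fixed), where the brush goes. Site x runs along the compartment's length: 215 mm long inside, 63 mm wide; floor 3 mm above the bench, lips 7 mm above the floor. The brush may lie either way round
- tray: the grey tray, fixed, 225 x 141 x 10 mm, origin at the centre of its underside; the empty compartment is on its +y half, the other, on its -y half, holds a scraper
- extractor: the dust extractor's grey filter box, fixed, 150 (x) x 160 (y) x 105 mm high, 5 mm walls and floor, origin at the centre of its underside. Beyond it (+x) is a black motor housing, from 75 to 195 mm from the origin, 150 wide, up to 84 mm high, with a hose stub on its -y side near the bench
- flap (a joint): angle of the blue flap, 0 shut (flat on the filter box), grows as it opens upward, up to 1.9 rad; 1.57 is upright. The hinge is stiff: the flap stays where it is left, about 1 to 3 N at the handle moves it. Lifting beyond 1.2 counts as open; nearly upright gives room for the hand
- flap_hinge (a point): point on the flap's hinge line, half-way along, at the far (+x) top rim of the filter box. The point turns with the flap; its y axis is the hinge line. The flap is a plate 150 x 160 x 8 mm; shut, it runs from here towards the extractor's -x side, its top 8 mm above the point
- flap_handle (a point): centre of the flap's round steel handle bar, 11 mm thick, 80 mm long, parallel to the hinge line, on two slanted end posts 35 mm above the flap's top and 8 mm beyond its free edge: 158 mm from the hinge horizontally and 43 mm above it when shut. The bar can turn between fingers that stay pointing down; when open it is above and beyond (+x) the upright flap's edge
- filter_center (a point): centre of the yellow filter plate, loose, 120 g, upright in a slot under the flap. Frame 14 mm thick (point x, normal of the broad grey faces, parallel to the extractor's x), 110 wide (y), 62 high, plus a tab 44 wide, 14 thick, rising 23 above it: 85 mm in all, point 42.5 above the underside. Slot: 2 mm clearance each side, 45 mm deep; the plate clears the box's rim once lifted 105 mm
- filter_tab (a point): where to grip the plate's tab, across its 14 mm thickness: 32.5 mm above the plate's centre and 10 mm below the tab's top; inside the box there is 45 mm or more free on either side
- lamp: the inspection lamp, fixed, on a green foot 80 (x) x 90 mm; an upright grey light head 24 x 46 mm from 85 to 235 mm above the bench, origin at the centre of its underside on the bench; the white light strip is on its -x face and shines to its -x, towards the robot's side of the bench, turned up to 20 degrees left or right
- lamp_spot (a point): where the plate's centre is to be held: a point in the air 130 mm in front of the middle of the light strip, 160 mm above the bench. Site x is the lamp's line of sight (axis through strip and this point), along which the plate's face normal must lie, either way round; z is up
- scraper_center (a point): centre of a red-handled steel scraper, 170 mm long, 16 mm high, lying in the other compartment: leave alone
- drill: red cordless drill standing on its battery, about 200 mm high, origin at the centre of its underside: leave alone
- bottle: blue bottle with white cap, 66 mm across, 170 mm high, origin at the centre of its underside: leave alone
- tape: yellow tape measure, 60 x 60 x 34 mm, origin at the centre of its underside: leave alone
- brush: the bench brush itself; origin under its centre, at the bristle tips, axes as brush_center
- filter: the filter plate itself; origin at the centre of its underside, axes as filter_center

How it is judged (in metres and radians):
On the way, in this order (a step that is already met when the one before it is completed fails the run):
1. the brush lies flat in the empty tray compartment, let go (x of brush_center in the frame of brush_place between -0.02 and 0.02 m and y of brush_center in the frame of brush_place between -0.024 and 0.024 m and z of brush_center in the frame of brush_place below 0.022 m and angle between brush_center's own z axis and vertical below 0.15 rad and angle between the x axis of brush_center and the x axis of brush_place, either way round below 0.25 rad and contact force between the fingers and brush below 0.1 N), for 0.2 s.
2. the flap is lifted open (beyond 1.2 rad) and stands by itself, hand off (value of joint flap above 1.2 rad and contact force between the fingers and flap below 0.1 N and x of brush_center in the frame of brush_place between -0.02 and 0.02 m and y of brush_center in the frame of brush_place between -0.024 and 0.024 m and z of brush_center in the frame of brush_place below 0.022 m and angle between brush_center's own z axis and vertical below 0.15 rad and angle between the x axis of brush_center and the x axis of brush_place, either way round below 0.25 rad), for 0.2 s.
3. the filter plate is drawn up out of the box, held by the fingers (z of filter_center in the frame of extractor above 0.135 m and contact force between the fingers and filter above 1 N), for 0.1 s.
At the end, for the whole second after the job is handed in: Fingers hold the plate, touching nothing else, still, its centre within 50 mm along and 40 mm across and in height of the lamp spot, upright and square within 0.26 rad; brush flat, released in the blue-floored compartment; flap open beyond 1.2 rad; bystanders within 30 mm of their start (all of step 1 and value of joint flap above 1.2 rad and linear speed of brush below 0.02 m/s and x of filter_center in the frame of lamp_spot between -0.05 and 0.05 m and y of filter_center in the frame of lamp_spot between -0.04 and 0.04 m and z of filter_center in the frame of lamp_spot between -0.04 and 0.04 m and angle between the x axis of filter_center and the x axis of lamp_spot, either way round below 0.26 rad and angle between filter_center's own z axis and vertical below 0.26 rad and linear speed of filter below 0.03 m/s and contact force between the fingers and filter above 1 N and contact force between filter and lamp below 0.1 N and contact force between filter and extractor below 0.1 N and contact force between filter and tray below 0.1 N and distance of each of scraper_center, drill, bottle, tape from where it was at the start of the episode below 0.03 m); the arm keeps its last pose, push and grip.
It fails at once if a bystander (scraper, drill, bottle, tape measure) is pushed more than 30 mm (distance of any of scraper_center, drill, bottle, tape from where it was at the start of the episode above 0.03 m).
It also fails if it takes over 69 s, if anything falls off the work surface, if the arm or the gripper's body presses on something with over 40 N, if the wrist force passes 120 N, or if a joint passes its speed limit or range.

## Robot

A 6-joint arm with a two-finger parallel gripper is mounted at the origin on the work surface. World frame = base frame: x ahead of the robot, y to its left, z up, the work surface at z = 0. Lengths are in m, angles in degrees, forces in N, time in s.
With the tool pointing down it reaches from about 0.375 to 0.975 m from the base axis. Payload 3.8 kg.
Tool frame: the origin (TCP) lies on the centre line of the jaws, within the pads' length; the fingertips stand manip.nose_length ahead of it and the grasp point (between the pads) lies 11 mm behind it (manip.nose_length is the distance from the TCP to the fingertips, in m); z points along the fingers, x is the direction in which the jaws open and shut, and the axes are right-handed (so a half turn about z gives the same grasp; the last joint's range is limited). The gripper opens to 85 mm and grips with 20 to 120 N. Pads are 22 mm wide; open, the fingers measure 114 mm over their backs; the gripper's body (76 mm by 85 mm) begins 54 mm behind the grasp point. The pads swing forward as they close: fully open they stand 13 mm farther back than shut.
Start: joints at [70.021, 15.12, 91.902, -0, 72.978, -2.114], TCP at [0.207, 0.642, 0.239] pointing down, gripper open.
Joint ranges: [-150.88, 150.88], [-54.13, 125.18], [17.81, 147.31], [-75.09, 255.09], [0, 152.58], [-146.25, 146.25]. Speed limits (degrees/s): [147.25, 147.25, 180, 180, 180, 180].

## Interface

Orientations are given as [roll, pitch, yaw] about the fixed x, y, z axes, in that order (R = Rz(yaw) Ry(pitch) Rx(roll)).
In Python, from plant import manip, imaging, finder gives the robot as it stands. The module is installed in compiled form; this text tells all that it offers. Calls block until the motion is done:
- manip.goto(position, orientation): joint-space move of the TCP to a pose.
- manip.move_linear(position, rot=None, max_speed=0.15): straight line of the TCP; rot=None keeps the orientation; max_speed is the mean speed in m/s.
- manip.move_j(angles): joint-space move.
- manip.release() and manip.gripper_close(grasp_force=None): open the fingers fully, or close them until they stop; grasp_force is the grip in N (None keeps the last).
- manip.hold(seconds).
- manip.ik(position, orientation): joint angles nearest the present ones, or None.
- manip.get_obs(): the state.
- imaging.camera(name): name is "scene" or "side" or "wrist"; returns the picture (400x640x3 uint8, red, green, blue); there is no depth.
- imaging.camera_info(name): a dict with "intrinsics" (3x3 intrinsics, pixels), "xyz" and "rotation" of the camera in the world; the wrist camera has in their place "mount" (4x4, takes a point from camera to tool coordinates, whose origin is the TCP and whose axes are the tool frame's). Camera axes: x right, y up, looking along -z (the intrinsics and any distortion apply to the point x, -y, -z); pixel columns grow to the right and rows downward; lengths in m; the calibration is good to about 2 mm. A picture is of the moment at which its call begins: read the wrist's pose just before it. camera_info takes no time and is no camera call.
A pose or a line that the arm cannot do raises manip.Unreachable and nothing moves.
- manip.job_done(): hands the job in, once; it reports no verdict.
Trained networks look in the newest picture that a camera, given by its name, has taken for a name from the list of things; names that differ only in an ending like _2 or _b are one class to them, and where a whole thing is asked for, a point or a joint stands for the part that bears it (a point fixed in the world has none). Each returns a list of dicts, best first, with "p" (0 to 1); they miss things now and then, are a little off and sometimes report something else, mostly with a low value. They report only what shows in the picture. A call takes as long as a camera call.
- finder.spot_in(camera, query): "location" ([x, y, z] in m, in world coordinates, good to about 4 mm: the middle of the surface that is visible of it).
- finder.regions_of(camera, query): "pixels" (400x640 bool, what is visible of it).
- finder.place_of(camera, query): "location" ([x, y, z] in m, in world coordinates, good to about 4 mm: a listed point, or the origin of a listed thing).
The state is a dict: "time_s": time; "joint_pos": joint angles; "joint_velocities": joint speeds; "joint_efforts": joint torques, N m; "eef_pos": TCP position; "eef_rot": TCP orientation; "force": force on the tool from outside, world axes, zero at the start; "torque": the same for the moment, N m; "grip_width": opening from 0.0 (shut) to 1.0 (fully open).
Only numpy, scipy, OpenCV 4.12 (cv2) and the standard library are available. Lean on these libraries where they do the work, as an engineer would, in place of code of your own. Each camera call takes 0.05 s, during which the arm holds its last target.

## Working session

There is one attempt and no reset: what is moved stays moved. The work goes in short steps, each a Python script; the robot and the scene stay as the last script left them, time stands still between calls to the robot, and variables do not carry over. Pictures are saved under pics/ and viewed, and the job is handed in when it is done.

```bash
mkdir -p pics; ls; cat > h.py <<'E'
import numpy as np, cv2
from plant import manip, imaging, finder
from scipy.spatial.transform import Rotation as R
def snap(cam,name):
    im=imaging.camera(cam); cv2.imwrite(f'pics/{name}.png',im[:,:,::-1]); return im
def proj(cam,P):
    i=imaging.camera_info(cam); K=np.array(i['intrinsics']); r=np.array(i['rotation'])
    p=r.T@(np.array(P)-np.array(i['xyz'])); p=p*[1,-1,-1]; q=K@p; return q[:2]/q[2]
def ray(cam,uv):
    i=imaging.camera_info(cam); K=np.array(i['intrinsics']); r=np.array(i['rotation'])
    d=np.linalg.inv(K)@[uv[0],uv[1],1]; d=r@(d*[1,-1,-1]); return np.array(i['xyz']),d
def onz(cam,uv,z):
    o,d=ray(cam,uv); return o+d*(z-o[2])/d[2]
E
python3 - <<'E'
from h import *
np.set_printoptions(precision=4,suppress=True)
for c in ['scene','side','wrist']: print(c,imaging.camera_info(c)); snap(c,c+'0')
for q in ['brush_center','brush_place','tray','extractor','flap_hinge','flap_handle','lamp','lamp_spot','brush','drill','bottle','tape','scraper_center']:
  for c in ['scene','side']:
    r=finder.place_of(c,q); print(q,c,[(np.round(x['location'],4),round(x['p'],2)) for x in r[:2]])
o=manip.get_obs();print(o['time_s'],o['eef_pos'],o['eef_rot'],manip.nose_length,o['grip_width'])
E
```

```text
pics
scene {'intrinsics': array([[502.2067,   0.    , 316.2661],
       [  0.    , 502.2067, 197.4444],
       [  0.    ,   0.    ,   1.    ]]), 'xyz': array([1.581 , 0.9524, 1.1182]), 'rotation': array([ 54.9844,  -1.2349, 133.3185])}
side {'intrinsics': array([[452.831 ,   0.    , 327.7241],
       [  0.    , 452.831 , 204.6124],
       [  0.    ,   0.    ,   1.    ]]), 'xyz': array([ 0.2005, -0.978 ,  1.1694]), 'rotation': array([ 44.0462,   1.1971, -19.2033])}
wrist {'intrinsics': array([[285.7204,   0.    , 319.864 ],
       [  0.    , 285.7204, 198.8346],
       [  0.    ,   0.    ,   1.    ]]), 'mount': array([[ 1.    , -0.0003, -0.0003,  0.0009],
       [-0.0004, -0.9555, -0.2949, -0.0747],
       [-0.0002,  0.2949, -0.9555, -0.1335],
       [ 0.    ,  0.    ,  0.    ,  1.    ]])}
brush_center scene [(array([0.6149, 0.0325, 0.1255]), 0.56)]
brush_center side [(array([0.6146, 0.0349, 0.1273]), 0.9)]
brush_place scene [(array([0.6165, 0.3094, 0.0004]), 0.78)]
brush_place side [(array([0.614 , 0.2993, 0.0034]), 0.95)]
tray scene [(array([ 0.6046,  0.2711, -0.0012]), 0.62)]
tray 
[... 625 characters left out ...]
88, 0.001 ]), 0.26)]
brush side [(array([0.608 , 0.0331, 0.1169]), 0.75)]
drill scene [(array([ 0.624 , -0.4953,  0.0013]), 0.85), (array([ 0.3723, -0.1759,  0.0035]), 0.69)]
drill side []
bottle scene [(array([ 0.6118,  0.5169, -0.0005]), 0.94)]
bottle side [(array([0.6111, 0.5228, 0.0023]), 0.89)]
tape scene [(array([ 0.3706, -0.174 ,  0.0034]), 0.78), (array([0.5824, 0.0556, 0.0027]), 0.23)]
tape side [(array([ 0.3718, -0.175 , -0.0002]), 0.82), (array([0.615 , 0.5224, 0.0022]), 0.43)]
scraper_center scene [(array([0.5922, 0.243 , 0.0132]), 0.95)]
scraper_center side [(array([0.5939, 0.2408, 0.0152]), 0.43)]
1.45 [0.2071 0.6425 0.2393] [179.9998  -0.0003  72.1345] 0.008 0.9990853005006107
```

View pics/scene0.png

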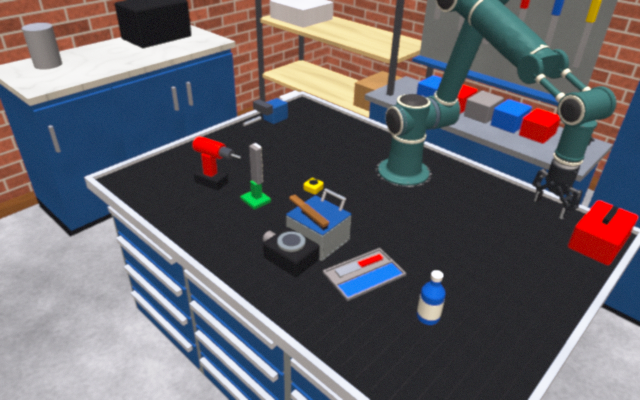

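View pics/side0.png

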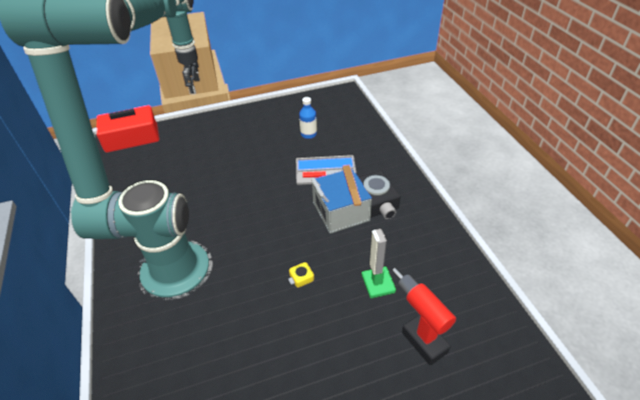

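```bash
cat >> h.py <<'E'
np.set_printoptions(precision=4,suppress=True)
def _cam(cam):
    i=imaging.camera_info(cam); K=np.array(i['intrinsics'])
    if cam=='wrist':
        o=manip.get_obs(); T=np.eye(4); T[:3,:3]=R.from_euler('xyz',o['eef_rot'],degrees=True).as_matrix(); T[:3,3]=o['eef_pos']
        T=T@np.array(i['mount']); return K,T[:3,:3],T[:3,3]
    return K,R.from_euler('xyz',i['rotation'],degrees=True).as_matrix(),np.array(i['xyz'])
def proj(cam,P):
    K,r,t=_cam(cam); p=(r.T@(np.array(P)-t))*[1,-1,-1]; q=K@p; return q[:2]/q[2]
def onz(cam,uv,z):
    K,r,t=_cam(cam); d=r@((np.linalg.inv(K)@[uv[0],uv[1],1])*[1,-1,-1]); return t+d*(z-t[2])/d[2]
def maskpts(cam,q,z,i=0):
    m=finder.regions_of(cam,q)
    if not m: print(q,'none'); return None
    c,_=max(((c,cv2.contourArea(c)) for c in cv2.findContours(m[i]['pixels'].astype(np.uint8),cv2.RETR_EXTERNAL,cv2.CHAIN_APPROX_NONE)[0]),key=lambda a:a[1])
    P=np.array([onz(cam,p[0],z)[:2] for p in c],np.float32); rc=cv2.minAreaRect(P)
    print(q,'p',round(m[i]['p'],2),'rect',rc); return rc
E
python3 - <<'E'
from h import *
manip.goto([0.58,0.25,0.36],[180,0,0])
o=manip.get_obs();print(o['time_s'],o['eef_pos'],o['eef_rot'])
snap('wrist','w1')
for q in ['brush_center','brush_place','tray','extractor','flap_hinge','flap_handle']:
    r=finder.place_of('wrist',q); print(q,[(x['location'],round(x['p'],2)) for x in r[:2]])
maskpts('wrist','brush',0.141)
maskpts('wrist','tray',0.01)
maskpts('wrist','flap',0.113)
E
```

```text
3.45 [0.5795 0.251  0.3596] [-179.9904    0.0438    0.0881]
brush_center [([0.614, 0.0345, 0.1277], 0.94), ([0.6573, 0.0549, 0.1016], 0.44)]
brush_place [([0.61, 0.3042, 0.0055], 0.9)]
tray [([0.6046, 0.2699, 0.0008], 0.75)]
extractor [([0.5819, 0.0455, 0.0007], 0.58)]
flap_hinge [([0.6591, 0.0556, 0.1048], 0.73)]
flap_handle [([0.5001, 0.049, 0.1489], 0.75)]
brush p 0.96 rect ((0.6183167099952698, 0.0649065151810646), (0.15047432482242584, 0.02876698225736618), 80.55586242675781)
tray p 0.9 rect ((0.604362964630127, 0.2743165194988251), (0.1406877636909485, 0.22450017929077148), 74.05786895751953)
flap p 0.86 rect ((0.5722843408584595, 0.05455506220459938), (0.17436671257019043, 0.16321487724781036), 2.3441050052642822)
```

View pics/w1.png

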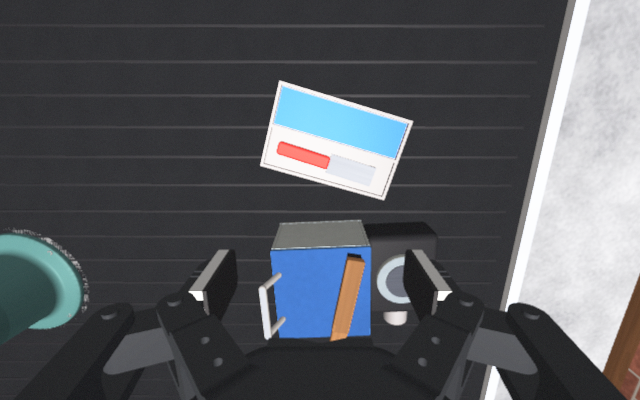

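```bash
python3 - <<'E'
from h import *
# blue region from saved picture
im=cv2.imread('pics/w1.png')[:,:,::-1].astype(int)
m=((im[:,:,2]>150)&(im[:,:,0]<120)&(im[:,:,2]-im[:,:,0]>90)).astype(np.uint8); m[210:]=0
c=max(cv2.findContours(m,cv2.RETR_EXTERNAL,cv2.CHAIN_APPROX_NONE)[0],key=cv2.contourArea)
P=np.array([onz('wrist',p[0],0.003)[:2] for p in c],np.float32); print(cv2.minAreaRect(P))
b=((im[:,:,0]>150)&(im[:,:,1]<150)&(im[:,:,2]<90)).astype(np.uint8); b[:240]=0
c=max(cv2.findContours(b,cv2.RETR_EXTERNAL,cv2.CHAIN_APPROX_NONE)[0],key=cv2.contourArea)
P=np.array([onz('wrist',p[0],0.141)[:2] for p in c],np.float32); print(cv2.minAreaRect(P), P.min(0),P.max(0))
for p,y in [((.6145,.034,.23),-9.5),((.6145,.034,.13),-9.5),((.6145,.034,.23),170.5),((.614,.307,.02),74),((.614,.307,.02),-106)]:
    print(p,y,manip.ik(p,[180,0,y]))
big=cv2.resize(cv2.imread('pics/w1.png')[210:350,240:460],None,fx=3.5,fy=3.5,interpolation=cv2.INTER_CUBIC);cv2.imwrite('pics/w1z.png',big)
E
```

```text
((0.6939607262611389, 0.28342896699905396), (0.05665438994765282, 0.04449586197733879), 74.50760650634766)
((0.6081209182739258, 0.06269222497940063), (0.043108779937028885, 0.0015816284576430917), 80.37751770019531) [0.6046 0.0414] [0.6112 0.084 ]
(0.6145, 0.034, 0.23) -9.5 [  0.8482   9.0741 100.1437  -0.      70.7822  10.3482]
(0.6145, 0.034, 0.13) -9.5 [  0.8482  13.8302 105.5799  -0.      60.5899  10.3482]
(0.6145, 0.034, 0.23) 170.5 None
(0.614, 0.307, 0.02) 74 [ 24.4863  27.6453  99.8364  -0.      52.5183 -49.5137]
(0.614, 0.307, 0.02) -106 [ 24.4863  27.6453  99.8364   0.      52.5183 130.4863]
```

View pics/w1z.png

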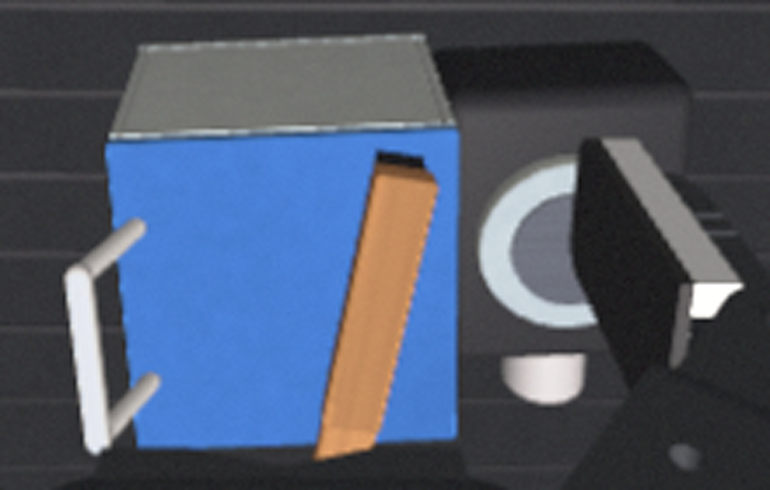

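```bash
python3 - <<'E'
from h import *
manip.goto([.6145,.034,.22],[180,0,-9.5])
manip.move_linear([.6145,.034,.130],max_speed=0.12)
manip.gripper_close(40)
o=manip.get_obs();print(o['time_s'],o['eef_pos'],o['force'],o['grip_width'])
manip.move_linear([.6145,.034,.22],max_speed=0.15)
o=manip.get_obs();print(o['time_s'],o['eef_pos'],o['force'],o['grip_width'])
manip.goto([.612,.309,.14],[180,0,74])
o=manip.get_obs();print(o['time_s'],o['eef_pos'],o['force'],o['grip_width'])
snap('scene','s2');snap('wrist','w2')
for c in ['scene','wrist','side']:
  if c=='side': snap(c,'d2')
  r=finder.place_of(c,'brush_center'); print(c,[(x['location'],round(x['p'],2)) for x in r[:2]])
maskpts('wrist','brush',0.13)
im=cv2.imread('pics/s2.png')[180:360,280:500];cv2.imwrite('pics/s2z.png',cv2.resize(im,None,fx=3,fy=3,interpolation=cv2.INTER_CUBIC))
E
```

```text
6.4417 [0.6148 0.0339 0.1305] [-0.7095 -0.2789  1.9266] 0.29564877756624564
7.1917 [0.6138 0.034  0.2189] [ 0.0519  0.8379 -2.2577] 0.29694401294603223
8.3 [0.6118 0.3082 0.1393] [ 0.3373 -0.9015 -1.0106] 0.29264096560463365
scene [([0.6134, 0.3062, 0.1367], 0.74), ([0.4991, 0.0432, 0.148], 0.36)]
wrist [([0.6103, 0.3117, 0.1389], 0.71)]
side [([0.6136, 0.309, 0.1383], 0.86), ([0.6053, 0.2673, -0.0025], 0.47)]
brush p 0.95 rect ((0.5969336628913879, 0.313160240650177), (0.02997777983546257, 0.15930433571338654), 73.97272491455078)
```

View pics/s2z.png

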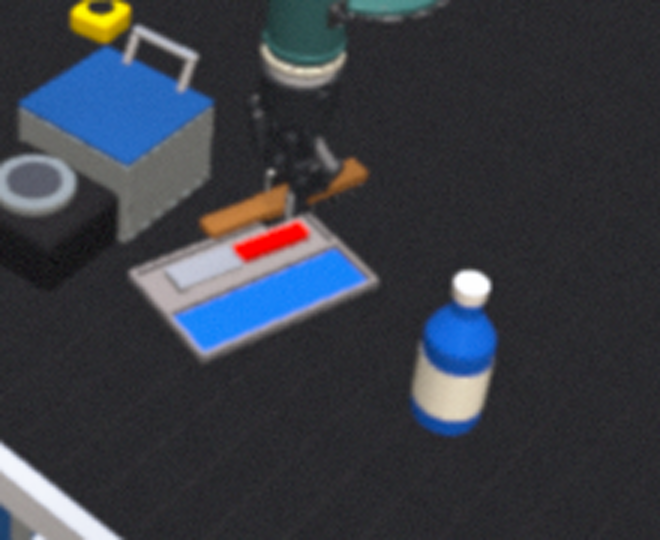

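View pics/w2.png

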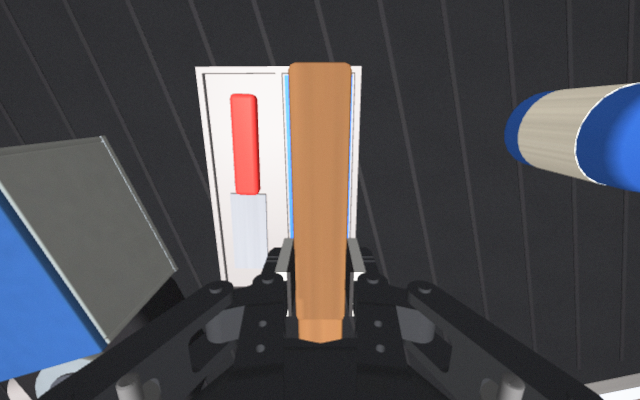

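```bash
python3 - <<'E'
from h import *
manip.move_linear([.6125,.3075,.05],max_speed=0.15)
manip.move_linear([.6125,.3075,.0205],max_speed=0.05)
o=manip.get_obs();print(o['time_s'],o['eef_pos'],o['force'],o['grip_width'])
manip.release()
o=manip.get_obs();print(o['time_s'],o['eef_pos'],o['force'],o['grip_width'])
manip.move_linear([.6125,.3075,.14],max_speed=0.2)
snap('wrist','w3');snap('scene','s3')
for c in ['scene','wrist']:
  for q in ['brush_center','brush_place','scraper_center']:
    r=finder.place_of(c,q); print(c,q,[(x['location'],round(x['p'],2)) for x in r[:2]])
maskpts('wrist','brush',0.031)
E
```

```text
10.1417 [0.6122 0.3074 0.0201] [ 0.0923 -0.1019  0.67  ] 0.2919294548266666
10.7583 [0.6125 0.3075 0.0205] [0.5699 0.0623 0.4548] 0.998701238220059
scene brush_center [([0.6142, 0.3082, 0.0171], 0.9)]
scene brush_place [([0.6142, 0.3057, 0.0039], 0.8), ([0.5821, 0.0564, 0.0001], 0.73)]
scene scraper_center [([0.5927, 0.243, 0.0093], 0.96)]
wrist brush_center [([0.613, 0.3081, 0.0205], 0.62)]
wrist brush_place []
wrist scraper_center [([0.5895, 0.2405, 0.0139], 0.84), ([0.6123, 0.3069, 0.0186], 0.2)]
brush p 0.74 rect ((0.6130179166793823, 0.3082013428211212), (0.0255315862596035, 0.18617196381092072), 74.03526306152344)
```

View pics/w3.png

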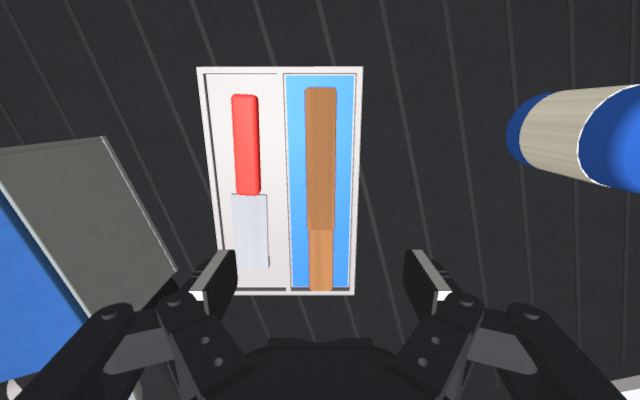

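```bash
python3 - <<'E'
from h import *
a=np.radians(2.3); u=np.array([np.cos(a),np.sin(a),0]); k=np.array([0,0,1])
B=np.array([.5005,.0485,.148]); H=B+.158*u-.043*k
print('hinge',H)
manip.move_linear([.6125,.3075,.22],max_speed=0.25)
manip.goto(B+.06*k,[180,0,2.3])
manip.move_linear(B+.000*k,max_speed=0.1)
manip.gripper_close(60)
o=manip.get_obs();print(o['time_s'],o['eef_pos'],o['force'],o['grip_width'])
r=np.hypot(.158,.043); p0=np.arctan2(.043,.158)
for th in np.linspace(0,1.45,11)[1:]:
    manip.move_linear(H+r*(-np.cos(p0+th)*u+np.sin(p0+th)*k),max_speed=0.08)
    o=manip.get_obs();print(round(th,2),o['time_s'],o['eef_pos'],o['force'],round(o['grip_width'],3))
    if np.linalg.norm(o['force'])>45: print('STOP');break
snap('scene','s4');snap('side','d4')
a=cv2.imread('pics/s4.png')[120:300,200:420];b=cv2.imread('pics/d4.png')[80:260,240:460]
cv2.imwrite('pics/sd4.png',cv2.resize(np.vstack([a,b]),None,fx=1.65,fy=1.65,interpolation=cv2.INTER_CUBIC))
E
```

```text
hinge [0.6584 0.0548 0.105 ]
14.95 [0.5004 0.0485 0.1483] [-1.7596  0.6934  3.797 ] 0.10048089541207138
0.14 15.4 [0.508  0.0488 0.1709] [-4.1929 -0.2386  1.3369] 0.098
0.29 15.85 [0.5191 0.0493 0.1927] [-6.1353 -0.0939  2.8671] 0.099
0.43 16.3 [0.5332 0.0499 0.2129] [-9.683   0.8002  7.2942] 0.096
0.58 16.75 [0.5495 0.0507 0.2302] [-10.5357   0.2247   8.8995] 0.102
0.72 17.2 [0.5694 0.0516 0.2462] [-9.2296  0.5056 12.4029] 0.096
0.87 17.65 [0.5914 0.0526 0.259 ] [-7.4493  0.8146 13.0718] 0.092
1.01 18.1 [0.6139 0.0536 0.2666] [-4.1772  0.1873  9.5431] 0.097
1.16 18.55 [0.638  0.0547 0.2713] [-0.3959  1.0988  5.5945] 0.092
1.3 19.0 [0.6616 0.0558 0.273 ] [-1.143   3.1779  6.5857] 0.091
1.45 19.45 [0.6848 0.0568 0.2703] [-1.1662  2.3453  5.7436] 0.09
```

View pics/sd4.png

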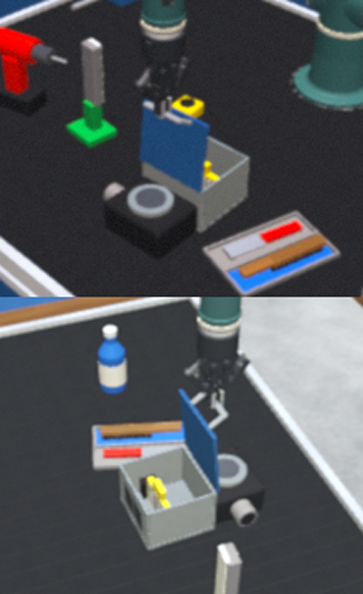

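```bash
python3 - <<'E'
from h import *
manip.release()
o=manip.get_obs();print(o['time_s'],o['eef_pos'],o['force'],o['grip_width'])
manip.move_linear(np.array(o['eef_pos'])+[0,0,.08],max_speed=0.2)
manip.goto([.50,.20,.36],[180,0,0])
snap('wrist','w5');
for q in ['filter_center','filter_tab','filter','flap_handle','flap_hinge']:
    r=finder.place_of('wrist',q); print(q,[(x['location'],round(x['p'],2)) for x in r[:2]])
maskpts('wrist','filter',.098)
snap('scene','s5');snap('side','d5')
for c in ['scene','side']:
 for q in ['filter_center','filter_tab','flap_handle']:
    r=finder.place_of(c,q); print(c,q,[(x['location'],round(x['p'],2)) for x in r[:2]])
print(manip.get_obs()['time_s'])
E
```

```text
20.275 [0.6819 0.0558 0.2669] [-0.2418  0.057  -0.2013] 0.9992721267244945
filter_center [([0.5663, 0.0487, 0.0475], 0.88)]
filter_tab []
filter [([0.5674, 0.0502, 0.005], 0.87)]
flap_handle [([0.6094, 0.3026, 0.0014], 0.25)]
flap_hinge [([0.6601, 0.0518, 0.1072], 0.72)]
filter p 0.88 rect ((0.5616573095321655, 0.07210210710763931), (0.02076929807662964, 0.10396115481853485), 3.7910900115966797)
scene filter_center [([0.5664, 0.0487, 0.0466], 0.6)]
scene filter_tab [([0.6845, 0.0546, 0.2656], 0.52), ([0.5718, 0.0499, 0.0803], 0.39)]
scene flap_handle [([0.6837, 0.054, 0.2643], 0.92), ([0.5819, 0.0574, 0.0018], 0.26)]
side filter_center [([0.5687, 0.0494, 0.0493], 0.55)]
side filter_tab [([0.5711, 0.0525, 0.0832], 0.44)]
side flap_handle [([0.6129, 0.3031, 0.0016], 0.5)]
22.5
```

View pics/w5.png

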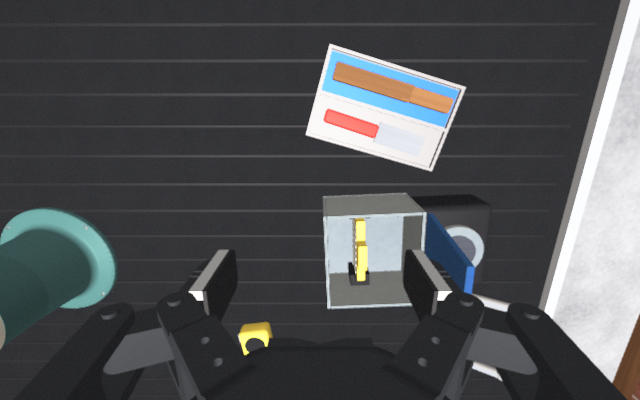

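```bash
python3 - <<'E'
from h import *
a=np.radians(2.3); u=np.array([np.cos(a),np.sin(a),0]); v=np.array([-u[1],u[0],0])
C=np.array([.568,.0505,0])
im=cv2.imread('pics/w5.png'); im=cv2.resize(im[180:320,300:500],None,fx=4,fy=4,interpolation=cv2.INTER_CUBIC)
im0=im.copy()
for hw,z,col in [(.022,.090,(0,0,255)),(.022,.067,(255,0,255)),(.055,.067,(0,255,0))]:
    q=[proj('wrist',C+s*.007*u+t*hw*v+[0,0,z]) for s,t in [(1,1),(1,-1),(-1,-1),(-1,1)]]
    print(z,np.round(q))
    cv2.polylines(im,[np.int32((np.array(q)-[300,180])*4)],True,col,1)
E0=np.array([.583,.0535,0])
q=[proj('wrist',E0+s*.075*u+t*.08*v+[0,0,.105]) for s,t in [(1,1),(1,-1),(-1,-1),(-1,1)]]
cv2.polylines(im,[np.int32((np.array(q)-[300,180])*4)],True,(0,255,255),1)
cv2.imwrite('pics/w5z.png',im)
for y in [92.3,-87.7]:
  for p in [(.568,.0505,.076),(.568,.0505,.25),(.45,-.27,.19)]: print(y,p,manip.ik(p,[180,0,y]))
# lamp
for c in ['scene','side']:
    snap(c,c+'6')
    im=cv2.imread(f'pics/{c}6.png')
    x=proj(c,[.572,-.272,.12]).astype(int); z=im[max(0,x[1]-60):x[1]+60,max(0,x[0]-60):x[0]+60]
    cv2.imwrite(f'pics/lamp_{c}.png',cv2.resize(z,None,fx=5,fy=5,interpolation=cv2.INTER_CUBIC)); print(c,x)
    for q in ['lamp','lamp_spot']:
        r=finder.place_of(c,q); print(c,q,[(t['location'],round(t['p'],2)) for t in r[:3]])
E
```

```text
0.09 [[367. 247.]
 [367. 272.]
 [358. 272.]
 [358. 247.]]
0.067 [[365. 241.]
 [364. 265.]
 [356. 265.]
 [356. 241.]]
0.067 [[365. 222.]
 [364. 282.]
 [356. 282.]
 [356. 222.]]
92.3 (0.568, 0.0505, 0.076) [  2.5781  12.8075 113.3713  -0.      53.8212 -89.7219]
92.3 (0.568, 0.0505, 0.25) [  2.5781   3.4298 104.2389  -0.      72.3313 -89.7219]
92.3 (0.45, -0.27, 0.19) [ -33.6833    0.9648  113.3076    0.       65.7276 -125.9833]
-87.7 (0.568, 0.0505, 0.076) [  2.5781  12.8075 113.3713  -0.      53.8212  90.2781]
-87.7 (0.568, 0.0505, 0.25) [  2.5781   3.4298 104.2389  -0.      72.3313  90.2781]
-87.7 (0.45, -0.27, 0.19) [-33.6833   0.9648 113.3076  -0.      65.7276  54.0167]
scene [256 173]
scene lamp [([0.5701, -0.2743, 0.0021], 0.69)]
scene lamp_spot []
side [376 260]
side lamp [([0.575, -0.2708, -0.0043], 0.71), ([0.5824, 0.0527, 0.0039], 0.2)]
side lamp_spot []
```

View pics/w5z.png

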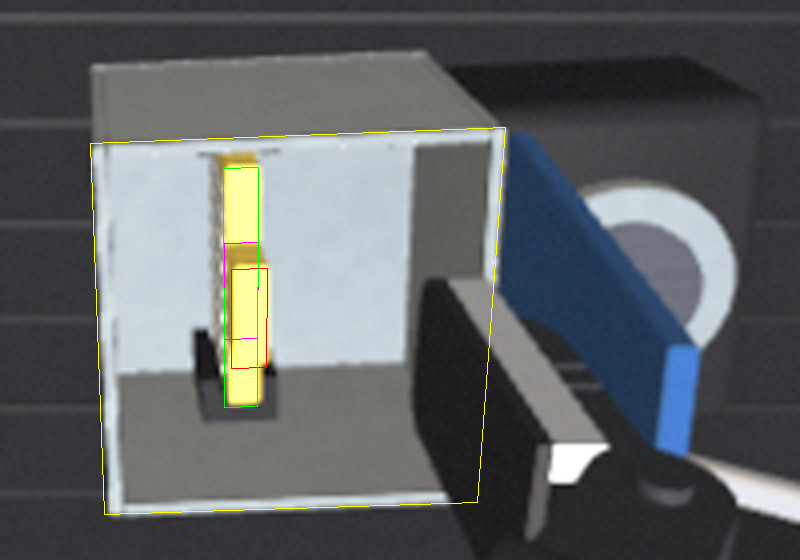

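View pics/lamp_side.png

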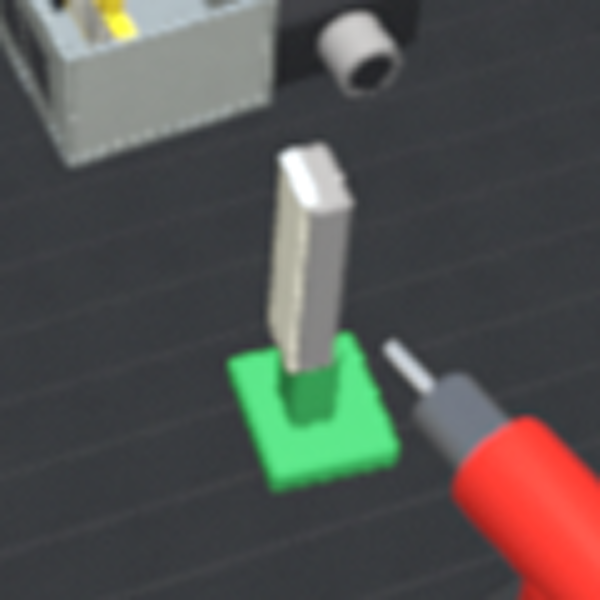

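View pics/lamp_scene.png

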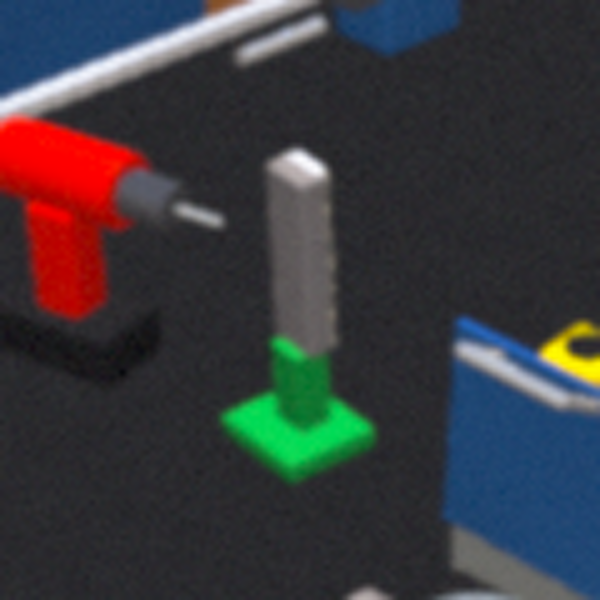

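```bash
python3 - <<'E'
from h import *
for c,org in [('side',(316,200)),('scene',(196,113))]:
    im=cv2.imread(f'pics/{c}6.png').astype(int); 
    g=((im[:,:,1]-im[:,:,2]>60)&(im[:,:,1]-im[:,:,0]>35)).astype(np.uint8)
    cn=max(cv2.findContours(g,cv2.RETR_EXTERNAL,cv2.CHAIN_APPROX_NONE)[0],key=cv2.contourArea)
    for zz in (0.006,0.012):
        P=np.array([onz(c,p[0],zz)[:2] for p in cn],np.float32); print(c,zz,cv2.minAreaRect(P))
uv={'side':[(228,360),(275,490),(400,455),(350,335)],'scene':[(220,420),(292,478),(375,433)]}
for c,org in [('side',(316,200)),('scene',(196,113))]:
    P=[onz(c,np.array(q)/5+org,0.01)[:2] for q in uv[c]]
    for i in range(len(P)-1):
        d=P[i+1]-P[i]; print(c,P[i],np.linalg.norm(d),np.degrees(np.arctan2(d[1],d[0])))
E
```

```text
side 0.006 ((0.5855558514595032, -0.26917317509651184), (0.10034050792455673, 0.0856797844171524), 84.3389663696289)
side 0.012 ((0.5835698843002319, -0.27282845973968506), (0.09982302039861679, 0.08523787558078766), 84.33890533447266)
scene 0.006 ((0.5667261481285095, -0.31211626529693604), (0.18659736216068268, 0.09970982372760773), 70.9805679321289)
scene 0.012 ((0.5721979737281799, -0.30529457330703735), (0.1855907440185547, 0.0991719514131546), 70.9805679321289)
side [ 0.5495 -0.2226] 0.09681136650228997 -95.4933932270691
side [ 0.5402 -0.319 ] 0.0798574612248512 -2.224890722639622
side [ 0.62   -0.3221] 0.09132307703421319 84.73671969364143
scene [ 0.6184 -0.3241] 0.09622568544029889 83.78523238516328
scene [ 0.6288 -0.2284] 0.08258694507740198 179.51656746025515
```

```bash
python3 - <<'E'
from h import *
manip.goto([.52,-.06,.38],[180,0,0])
snap('wrist','w7')
for q in ['lamp','lamp_spot']:
    r=finder.place_of('wrist',q); print(q,[(t['location'],round(t['p'],2)) for t in r[:3]])
im=cv2.imread('pics/w7.png'); x=proj('wrist',[.572,-.272,.10]).astype(int); print(x)
z=im[max(0,x[1]-70):x[1]+70,x[0]-80:x[0]+80]; print(max(0,x[1]-70),x[0]-80)
cv2.imwrite('pics/w7z.png',cv2.resize(z,None,fx=5,fy=5,interpolation=cv2.INTER_CUBIC)[:600])
print(manip.get_obs()['time_s'])
E
```

```text
lamp [([0.5773, -0.2767, 0.0008], 0.94)]
lamp_spot []
[349 290]
220 269
23.975
```

View pics/w7z.png

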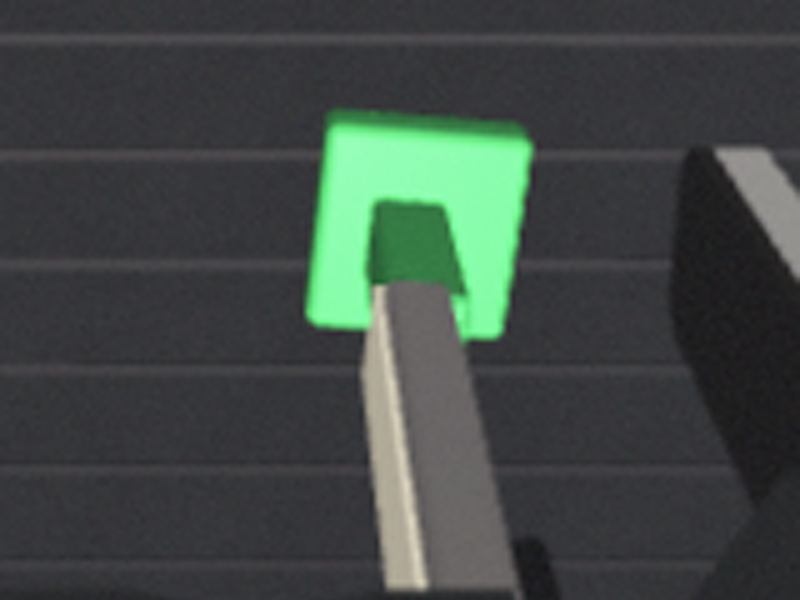

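```bash
python3 - <<'E'
from h import *
q=[onz('wrist',np.array(p)/5+[269,220],0.012)[:2] for p in [(330,125),(530,140),(500,338),(310,322)]]
print(np.mean(q,0)); 
for i in range(4): d=q[(i+1)%4]-q[i]; print(np.linalg.norm(d),np.degrees(np.arctan2(d[1],d[0])))
manip.goto([.568,.0505,.20],[180,0,92.3])
o=manip.get_obs();print(o['time_s'],o['eef_pos'],o['force'])
snap('wrist','w8')
manip.move_linear([.568,.0505,.115],max_speed=0.12)
o=manip.get_obs();print(o['time_s'],o['eef_pos'],o['force'])
manip.move_linear([.568,.0505,.0765],max_speed=0.06)
o=manip.get_obs();print(o['time_s'],o['eef_pos'],o['force'])
snap('side','d8');snap('wrist','w9')
a=cv2.imread('pics/d8.png')[100:260,260:460];cv2.imwrite('pics/d8z.png',cv2.resize(a,None,fx=3.5,fy=3.5,interpolation=cv2.INTER_CUBIC))
E
```

```text
[ 0.586  -0.2777]
0.07790429759277795 -4.560891043975056
0.08912511862890211 -94.4483477667961
0.07759146248786293 174.6206669880665
0.08801802509267587 85.76186401243757
25.2417 [0.5684 0.0508 0.2006] [ 0.1335  0.0299 -0.4109]
26.15 [0.5687 0.0505 0.1158] [ 0.4486 -0.6446  0.1747]
26.9417 [0.5681 0.0505 0.0764] [0.8068 0.354  0.1954]
```

View pics/w9.png

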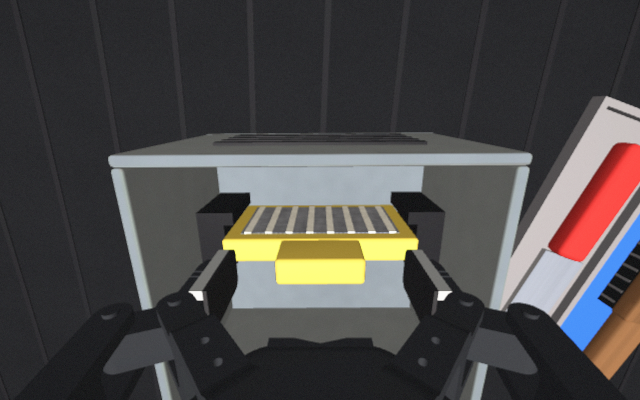

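View pics/d8z.png

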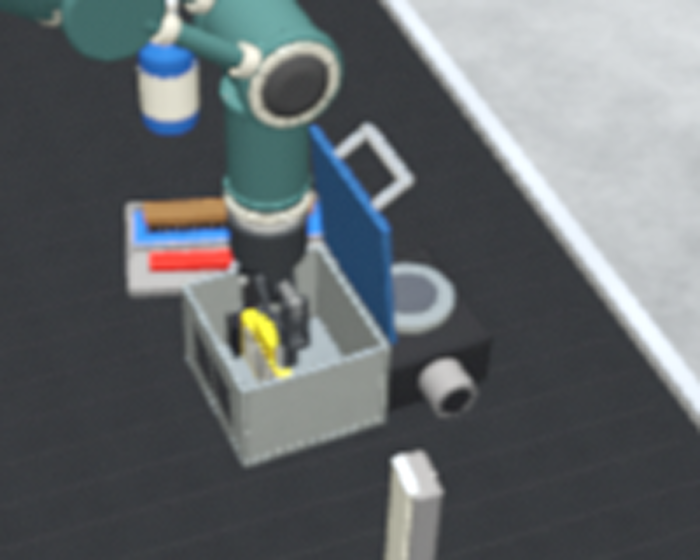

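```bash
python3 - <<'E'
from h import *
a=np.radians(2.3); u=np.array([np.cos(a),np.sin(a),0]); v=np.array([-u[1],u[0],0])
C=np.array([.568,.0505,0])
print([proj('wrist',C+s*.007*u+t*.022*v+[0,0,z]).round() for s,t,z in [(1,1,.09),(1,-1,.09),(-1,-1,.09),(-1,1,.09),(-1,1,.067),(-1,-1,.067)]])
manip.gripper_close(50)
o=manip.get_obs();print(o['time_s'],o['eef_pos'],o['force'],o['grip_width'])
snap('wrist','w10')
E
```

```text
[array([364., 285.]), array([273., 285.]), array([272., 259.]), array([365., 259.]), array([359., 238.]), array([279., 238.])]
27.5083 [0.5685 0.0505 0.0771] [ 0.3705 -0.9832  2.5995] 0.5018490663257096
```

View pics/w10.png

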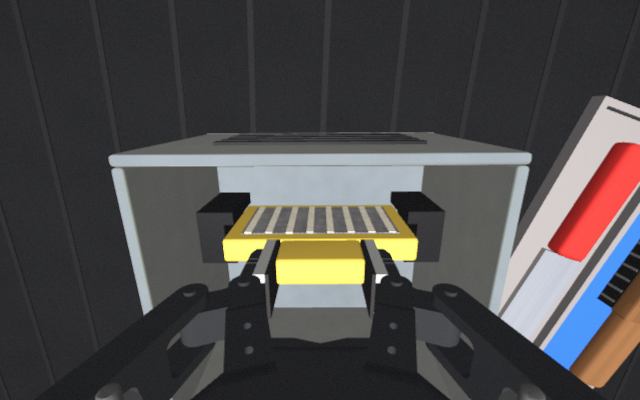

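```bash
python3 - <<'E'
from h import *
manip.move_linear([.5685,.0505,.13],max_speed=0.06)
o=manip.get_obs();print(o['time_s'],o['eef_pos'],o['force'],o['grip_width'])
manip.move_linear([.5685,.0505,.255],max_speed=0.12)
manip.hold(0.15)
o=manip.get_obs();print(o['time_s'],o['eef_pos'],o['force'],o['grip_width'])
snap('wrist','w11');snap('side','d11')
for c in ['wrist','side']:
    r=finder.place_of(c,'filter_center'); print(c,[(t['location'],round(t['p'],2)) for t in r[:2]])
a=cv2.imread('pics/d11.png')[60:260,240:460];cv2.imwrite('pics/d11z.png',cv2.resize(a,None,fx=2.8,fy=2.8,interpolation=cv2.INTER_CUBIC))
E
```

```text
28.6 [0.568  0.0505 0.1295] [-1.0619 -1.1674 -1.3499] 0.4975248163823782
29.9417 [0.5679 0.0505 0.2538] [ 0.2148  0.2142 -1.4184] 0.4993675702465471
wrist [([0.5682, 0.0515, 0.1813], 0.72), ([0.5681, 0.0491, 0.2236], 0.58)]
side [([0.5729, 0.0526, 0.2243], 0.66), ([0.5835, 0.0534, 0.0011], 0.59)]
```

View pics/d11z.png

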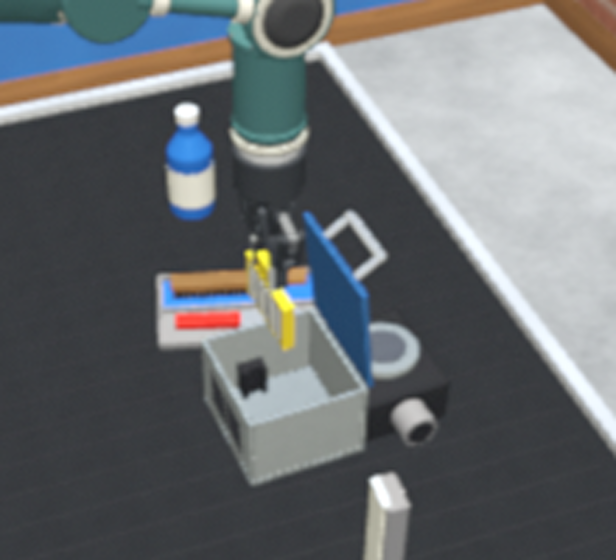

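View pics/w11.png

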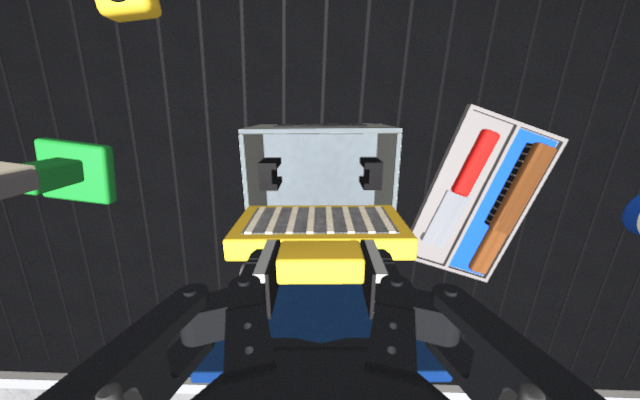

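```bash
python3 - <<'E'
from h import *
S=np.array([.4355,-.2634])
manip.move_linear([.50,-.10,.255],max_speed=0.15)
manip.move_linear([S[0],S[1],.2],rot=[180,0,85.3],max_speed=0.12)
manip.move_linear([S[0],S[1],.189],max_speed=0.05)
manip.hold(0.3)
o=manip.get_obs();print(o['time_s'],o['eef_pos'],o['eef_rot'],o['force'],o['grip_width'])
for c in ['wrist','side','scene']:
    snap(c,c[:2]+'12')
    for q in ['filter_center','lamp','lamp_spot','flap_handle','brush_center']:
        r=finder.place_of(c,q); print(c,q,[(t['location'],round(t['p'],2)) for t in r[:2]])
a=cv2.imread('pics/si12.png')[120:340,220:480];b=cv2.imread('pics/sc12.png')[100:320,180:440]
cv2.imwrite('pics/z12.png',cv2.resize(np.hstack([a,b]),None,fx=1.53,fy=1.53,interpolation=cv2.INTER_CUBIC))
E
```

```text
33.7417 [ 0.4356 -0.2635  0.1892] [179.9805   0.0111  85.2995] [ 0.016   0.238  -1.4368] 0.501081489433561
wrist filter_center [([0.4366, -0.2641, 0.1569], 0.83), ([0.4347, -0.2641, 0.1141], 0.71)]
wrist lamp [([0.5774, -0.2764, 0.001], 0.86)]
wrist lamp_spot []
wrist flap_handle []
wrist brush_center []
side filter_center [([0.4381, -0.2597, 0.1609], 0.7)]
side lamp [([0.5767, -0.2697, -0.0037], 0.72)]
side lamp_spot []
side flap_handle [([0.6831, 0.0567, 0.2651], 0.89)]
side brush_center []
scene filter_center [([0.4326, -0.2649, 0.1601], 0.62)]
scene lamp [([0.57, -0.2741, 0.0011], 0.9)]
scene lamp_spot []
scene flap_handle [([0.682, 0.0519, 0.2678], 0.63)]
scene brush_center [([0.6101, 0.3075, 0.0183], 0.7)]
```

View pics/z12.png

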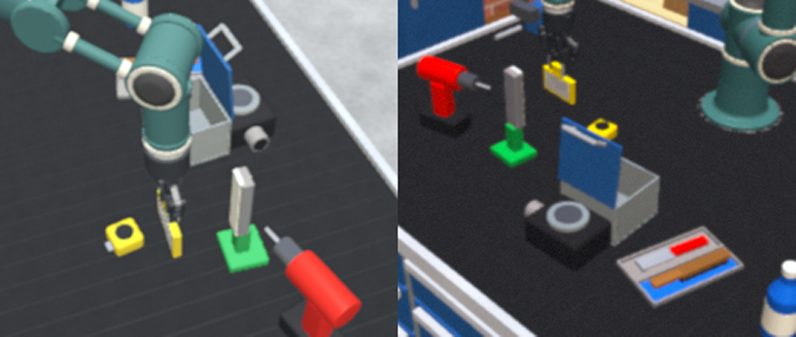

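View pics/wr12.png

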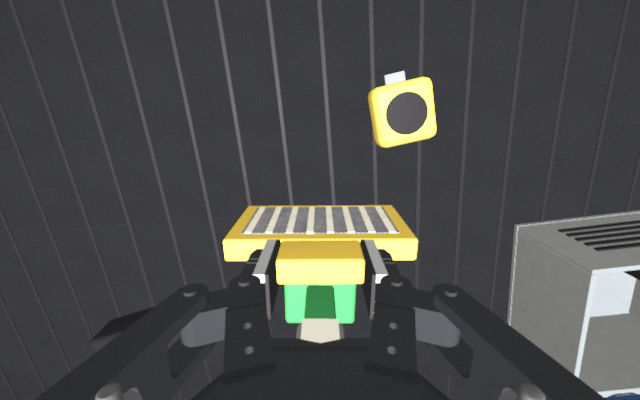

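```bash
python3 - <<'E'
from h import *
o=manip.get_obs();print(o['time_s'],o['joint_velocities'],o['grip_width'])
manip.job_done()
E
```

```text
34.6417 [ 0.0235  0.0743  0.0237  0.0584 -0.0499  0.1676] 0.4983451830018308
the job is handed in; nothing more can be done
```

The job is done and handed in at about 34.6 s of the 69 s allowed. `job_done()` reports no verdict, so what follows is from my own last checks.

- **Brush:** it lies flat and released, centred in the blue compartment. Its measured centre was about (0.61, 0.308, 0.018), against the compartment centre near (0.613, 0.305).
- **Flap:** I lifted it by its handle bar to about 1.45 rad and let go, and it stayed open. The last pictures put the bar at about (0.683, 0.054, 0.266), which fits that angle.
- **Filter plate:** it came straight up out of its slot. It is now held upright and still at about (0.436, -0.263, 0.160). My target was the lamp spot I computed at (0.4355, -0.263, 0.160), with the face turned to the lamp's yaw of about -4.7°. The last wrist picture shows the lamp centred squarely behind the tab.
- **Bystanders:** the drill, bottle, tape measure and scraper look untouched in the last pictures. I did not measure the drill, bottle and tape again at the end. The scraper I re-measured after placing the brush, and it was within about 5 mm of its start.

**Departure from the notes:** I gripped the tab across its 44 mm width instead of its 14 mm thickness. By the figures given, the open fingers would have overlapped the box's -x wall by about 2 mm the other way.

**Disagreements:**
- The networks never located the lamp spot in the air; the one hit gave the lamp's foot. I computed the spot from the lamp's position and its foot edges.
- My foot-corner measurements put the lamp about 1 cm further in x than the networks did. I used the networks' value, and the difference is well inside the 50 mm tolerance.

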